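Zero the turns counter of the lapping machine

TASK

A stone blank has been left standing on the ledge of the lapping machine, in front of the turns counter: lift it off and set it down gently, standing upright near the middle of the plywood board. Then turn the counter's black reset knob counterclockwise all the way back until its pointer is up against the zero stop, and let go. Leave the mug, the bottle and the brush where they are.

Things in the scene. Friction and masses are not known exactly. Their poses are not given: they have to be found in the camera images.
- machine: Grey lapping machine, fixed, its front turned away from the robot. Origin on the bench under the knob's centre; x from its front to its back, y left, z up. Front ledge: x -141 to -66 mm, y +-100, top 30 mm high; from there the desk face (200 mm wide) rises to the back at 35 degrees, to x 73, z 128 mm; behind it a box and round pan with a steel disc, 120 mm high, to x 263 mm.
- dial: Flat aluminium dial, 110 mm diameter, on the desk face. Origin at its centre, 76 mm above the bench; z is the knob's turning axis, square out of the face (35 degrees from vertical, leaning to the machine's front), x up the slope, y left. A fixed stop pin, 5 mm thick, 7 mm high, stands 33 mm from the centre, just counterclockwise of the zero mark.
- zero_mark (a point): Where the pointer's tip lies when the pointer is against the stop pin: 36 mm from the dial's centre, 4 mm above its face, at 110 degrees counterclockwise from the dial's x. The thickest, longest tick of the scale lies just outside it.
- knob_grip (a point): In the black knob's grip bar, on the turning axis, 29 mm above the dial face; z out of the face, x along the bar to the pointer. Bar 38 mm long (x), 12 mm thick (y), 7 to 37 mm above the face, on a disc of 46 mm diameter. Squeeze the 12 mm, fingers along the axis, tips at least 10 mm above the face to clear disc, pointer and pin.
- pointer_tip (a point): Tip of the 5 mm wide steel pointer that turns with the knob; 36 mm from the axis, 4 mm above the face. It starts 1.9 to 3.3 rad clockwise of zero (seen looking at the face), so the knob takes two or more grasps. The knob turns against an even friction of about 0.12 N m, stays where it is left, and the stop at zero is hard.
- stone: Loose sawn grey stone blank, about 0.5 to 0.8 kg: a prism 50 x 50 mm, 100 mm tall, with a narrower step (46 x 28 mm, 22 mm more) on top. Origin at the centre of its underside, z up; x and y square to its sides. Starts upright on the ledge, in the way of the gripper at the knob.
- board: Square plywood board, 140 x 140 mm, 15 mm thick, fixed to the bench to the left or right of the machine. Origin at the centre of its underside, z up.
- mug: White mug, 80 mm wide, 90 mm tall, on the bench on the other side of the machine from the board. Origin at the centre of its underside, handle towards its y. Leave alone.
- bottle: White plastic bottle, 60 mm wide, 170 mm tall. Origin at the centre of its underside. Leave alone.
- brush: Paint brush with a wooden handle, about 200 mm long, lying on the bench along its x beyond the machine on the right. Leave alone.
There are look-alikes about, which are no part of the job. Leave any turquoise or yellow look-alike of the stone alone.

How it is judged:
On the way, in this order (a step that is already met when the one before it is completed fails the run):
1. the stone stands released on the board, while the counter is not yet at zero (x of stone in the frame of board between -0.05 and 0.05 m and y of stone in the frame of board between -0.05 and 0.05 m and z of stone in the frame of board between 0.01 and 0.02 m and angle between stone's own z axis and vertical below 0.12 rad and linear speed of stone below 0.03 m/s and contact force between the fingers and stone below 0.1 N and distance between pointer_tip and zero_mark above 0.01 m), for 0.2 s.
2. the pointer is against the zero stop (distance between pointer_tip and zero_mark below 0.0025 m), for 0.2 s.
At the end, for the whole second after the job is handed in: The stone stands upright (within 0.12 rad), still and released on the board, its centre within 50 mm of the board's centre along each of the board's sides; the pointer's tip is within 2.5 mm of the zero mark (x of stone in the frame of board between -0.05 and 0.05 m and y of stone in the frame of board between -0.05 and 0.05 m and z of stone in the frame of board between 0.01 and 0.02 m and angle between stone's own z axis and vertical below 0.12 rad and linear speed of stone below 0.03 m/s and contact force between the fingers and stone below 0.1 N and distance between pointer_tip and zero_mark below 0.0025 m); the robot touches nothing.
It fails at once if the white mug moved more than 30 mm (distance of mug from where it was at the start of the episode above 0.03 m).
It fails at once if the white bottle moved more than 30 mm (distance of bottle from where it was at the start of the episode above 0.03 m).
It fails at once if the brush moved more than 30 mm (distance of brush from where it was at the start of the episode above 0.03 m).
It fails at once if the stone falls faster than 0.5 m/s without being held (linear speed of stone above 0.5 m/s and contact force between the fingers and stone below 0.1 N).
It also fails if it takes over 72 s, if anything falls off the work surface, if the arm or the gripper's body presses on something with over 40 N, if the wrist force passes 120 N, or if a joint passes its speed limit or range.

ROBOT

A 6-joint arm with a two-finger parallel gripper is mounted at the origin on the work surface. World frame = base frame: x ahead of the robot, y to its left, z up, the work surface at z = 0. Lengths are in m, angles in rad, forces in N, time in s.
With the tool pointing down it reaches from about 0.425 to 0.95 m from the base axis. Payload 3.5 kg.
Tool frame: the origin (TCP) lies between the finger pads; the fingertips stand 19 mm ahead of it and the grasp point (between the pads) is the TCP; z points along the fingers, y is the line along which they close (so a half turn about z gives the same grasp; the last joint's range is limited). The gripper opens to 85 mm and grips with 20 to 120 N. Pads are 22 mm wide; open, the fingers measure 114 mm over their backs; the gripper's body (76 mm by 85 mm) begins 54 mm behind the grasp point. The pads swing forward as they close: fully open they stand 13 mm farther back than shut.
Start: joints at [-1.431, 0.286, 1.577, -0, 1.279, -0.15], TCP at [0.193, -0.647, 0.25] pointing down, gripper open.
Joint ranges: [-2.77, 2.77], [-0.9, 2.22], [0.21, 2.48], [-1.53, 4.67], [0.24, 2.81], [-2.84, 2.84]. Speed limits (rad/s): [2.79, 2.79, 3.14, 3.14, 3.14, 3.14].

INTERFACE

Orientations are given as a unit quaternion [x, y, z, w].
In Python, from plant import monitor, eyes, ctrl gives the robot as it stands.
- The arm moves only by the shell command python3 -m handwheel 'ROWS' [FORCE]. ROWS is JSON, a list of rows, each a list of 7 numbers: the shift along the tool's x, y, z in units of 40 cm (1.0 is 40 cm), then the turn, a rotation vector about the tool's x, y, z in units of pi rad (1.0 is pi rad), then the opening, from -1 (shut) to 1 (fully open). A call has 1 to 12 rows; each row is the pose to reach, as a shift and turn from the pose commanded when the call began, along the tool's axes at that moment, turning the shorter way round; what a row does not reach only later rows make up. A row lasts 1/8 s, in which the tool goes at most 62.5 mm and 10.7 degrees, less where a joint would pass 70% of its speed; a pose out of reach is approached as far as the arm can. A call with a number of a shift or a turn outside -1 to 1 is refused whole. A call with a gripper value outside its range is refused whole. The fingers move at their own pace and stop on an object; FORCE is the grip in N (left out, the last holds). Time passes only in rows, so rows that repeat a pose let the fingers close. It gives the time, the measured TCP pose, the force, the opening and the grip force at its end, in the units of the state.
- monitor.get_state(): the state, without advancing time (a new reading comes with each control period).
- eyes.read_camera(name): name is "scene" or "top"; returns the picture (384x512x3 uint8, red, green, blue); there is no depth.
- eyes.camera_params(name): a dict with "K" (3x3 intrinsics, pixels), "R" (3x3) and "t" (3): a world point X has camera coordinates R X + t. Camera axes: x right, y down, z forward; pixel columns grow to the right and rows downward; lengths in m; the calibration is good to about 2 mm. A picture is of the moment at which its call begins. camera_params takes no time and is no camera call.
- ctrl.sign_off(): hands the job in; it is judged then, once.
The state is a dict: "time": time; "qpos": joint angles; "dq": joint speeds; "joint_efforts": joint torques, N m; "eef_pos": TCP position; "tcp_rot": TCP orientation; "contact_force": force on the tool from outside, world axes, zero at the start; "wrist_torque": the same for the moment, N m; "opening": opening from 0.0 (shut) to 1.0 (fully open); "finger_force": force on a finger pad.
Only numpy, scipy, OpenCV 4.12 (cv2) and the standard library are available. Lean on these libraries where they do the work, as an engineer would, in place of code of your own. Each camera call takes 0.05 s, during which the arm holds its last target. There are 200 camera calls.

## Working session

There is one attempt and no reset: what is moved stays moved. The work goes in short steps, Python scripts to look and compute and a shell command to move; the robot and the scene stay as the last step left them, time stands still between calls to the robot, and variables do not carry over. Pictures are saved under pics/ and viewed, at most 10 in all, crops included, and the job is handed in when it is done.

```bash
mkdir -p pics; ls; python3 - <<'E'
from plant import monitor, eyes, ctrl
import cv2
s=monitor.get_state(); print(s)
for n in("scene","top"):
    im=eyes.read_camera(n); cv2.imwrite(f"pics/{n}0.png",im[...,::-1]); p=eyes.camera_params(n); print(n,p)
E
```

```text
pics
{'time': 0.0, 'qpos': array([-1.43097241e+00,  2.87186647e-01,  1.57820623e+00,  3.42557121e-06,
        1.27860053e+00, -1.49987848e-01]), 'dq': array([ 1.11559866e-03,  8.72705556e-05, -4.83585805e-04,  4.04031880e-04,
        3.62365392e-04, -2.25851722e-04]), 'joint_efforts': array([ 6.33686886e-04, -4.05981088e+01, -2.92625159e+01, -8.54804603e-05,
        5.92424491e-03,  1.11855289e-05]), 'eef_pos': array([ 0.1928449 , -0.64621436,  0.24891732]), 'tcp_rot': array([ 9.89518859e-01,  1.44398705e-01,  7.73979809e-06, -1.20034869e-03]), 'contact_force': array([-0.04605694, -0.14480349, -0.19265108]), 'wrist_torque': array([ 0.03375078,  0.06457405, -0.01558184]), 'finger_force': 0.0, 'opening': 0.9977616001781727}
scene {'K': array([[429.7674941 ,   0.        , 257.10192136],
       [  0.        , 429.7674941 , 192.28334456],
       [  0.        ,   0.        ,   1.        ]]), 'R': array([[ 0.53742957,  0.8431113 ,  0.01824238],
       [ 0.56771623, -0.34571755, -0.74711288],
       [-0.6235926 ,  0.41187705, -0.66444681]]), 't': array([-0.33930052, -0.30181508,  1.5252196 ])}
top {'K': array([[423.27724507,   0.        , 256.7448975 ],
       [  0.        , 423.27724507, 185.56838164],
       [  0.        ,   0.        ,   1.        ]]), 'R': array([[ 2.33878253e-02, -9.99725664e-01,  1.26749428e-03],
       [-9.96890016e-01, -2.34168874e-02, -7.52459050e-02],
       [ 7.52549431e-02,  4.96285692e-04, -9.97164203e-01]]), 't': array([-0.0117171 ,  0.62929202,  1.22267833])}
```

View pics/scene0.png

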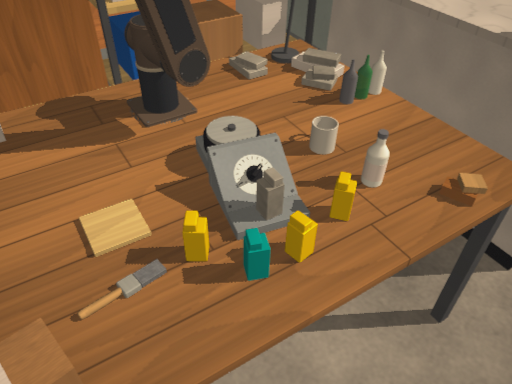

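View pics/top0.png

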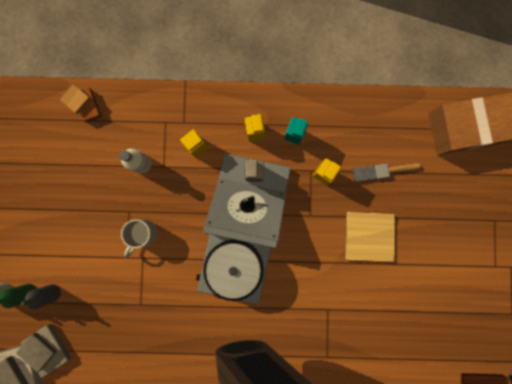

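The scene view shows the machine in the middle with the stone at about (270,193) and the board at (115,227). In the top view the stone is at about (252,168), the dial at (247,206) and the board at (371,237). I'll enlarge the machine in both.

```bash
cat > h.py <<'E'
import numpy as np, cv2
from plant import monitor, eyes
from scipy.spatial.transform import Rotation as Rn
P={n:eyes.camera_params(n) for n in("scene","top")}
def ray(n,uv):
    p=P[n]; d=p["R"].T@np.linalg.inv(p["K"])@np.array([*uv,1.]); return -p["R"].T@p["t"], d
def onz(n,uv,z):
    o,d=ray(n,uv); return o+d*(z-o[2])/d[2]
def tri(a,b):
    (o1,d1),(o2,d2)=ray("scene",a),ray("top",b)
    k=np.linalg.lstsq(np.c_[d1,-d2],o2-o1,rcond=None)[0]
    x,y=o1+d1*k[0],o2+d2*k[1]; return (x+y)/2,np.linalg.norm(x-y)
def proj(n,X):
    p=P[n]; c=p["K"]@(p["R"]@np.asarray(X)+p["t"]); return c[:2]/c[2]
E
python3 - <<'E'
import cv2,numpy as np
from h import *
t=cv2.imread("pics/top0.png")[145:305,190:310]; s=cv2.imread("pics/scene0.png")[125:245,190:320]
a=cv2.resize(t,None,fx=3.5,fy=3.5,interpolation=cv2.INTER_CUBIC); b=cv2.resize(s,None,fx=2.9,fy=2.9,interpolation=cv2.INTER_CUBIC)
o=np.zeros((560,800,3),np.uint8); o[:a.shape[0],:a.shape[1]]=a; o[:b.shape[0],420:420+b.shape[1]]=b
cv2.imwrite("pics/z0.png",o)
im=cv2.imread("pics/top0.png"); hsv=cv2.cvtColor(im,cv2.COLOR_BGR2HSV)
for nm,m,z in(("board",(hsv[...,2]>170)&(hsv[...,1]>70)&(hsv[...,0]<26),.015),("yel",(hsv[...,1]>200)&(hsv[...,0]>22)&(hsv[...,0]<32),.1)):
    for c in cv2.findContours(m.astype(np.uint8),0,2)[0]:
        if cv2.contourArea(c)>150:
            r=cv2.minAreaRect(c); print(nm,r,onz("top",r[0],z).round(4),[onz("top",q,z).round(3)[:2].tolist() for q in cv2.boxPoints(r)])
E
```

```text
board ((369.5, 236.0), (48.0, 47.0), 90.0) [ 0.4892 -0.3318  0.015 ] [[0.558, -0.262], [0.561, -0.401], [0.421, -0.401], [0.418, -0.263]]
board ((327.4615478515625, 168.80767822265625), (18.30510711669922, 18.027755737304688), 33.690067291259766) [ 0.685  -0.2061  0.015 ] [[0.677, -0.169], [0.723, -0.198], [0.693, -0.244], [0.648, -0.214]]
board ((190.14634704589844, 139.18292236328125), (14.211812019348145, 17.803810119628906), 51.34019470214844) [0.7644 0.2053 0.015 ] [[0.764, 0.239], [0.798, 0.199], [0.765, 0.171], [0.731, 0.212]]
board ((253.1621856689453, 123.47296905517578), (18.412687301635742, 16.604297637939453), 80.53767395019531) [0.8165 0.0181 0.015 ] [[0.839, 0.048], [0.849, -0.001], [0.794, -0.011], [0.784, 0.037]]
board ((481.74114990234375, 120.33529663085938), (46.53158950805664, 12.365036964416504), 77.47119140625) [ 0.8423 -0.6677  0.015 ] [[0.907, -0.635], [0.916, -0.672], [0.778, -0.7], [0.769, -0.664]]
board ((73.50000762939453, 98.00000762939453), (17.677669525146484, 19.091880798339844), 45.0) [0.8814 0.5608 0.015 ] [[0.879, 0.6], [0.921, 0.561], [0.884, 0.522], [0.842, 0.56]]
yel ((327.2205810546875, 168.63233947753906), (16.120866775512695, 16.29236602783203), 30.963754653930664) [ 0.6753 -0.1913  0.1   ] [[0.667, -0.161], [0.706, -0.183], [0.684, -0.222], [0.644, -0.199]]
yel ((189.9268341064453, 139.15853881835938), (12.65007495880127, 15.617377281188965), 51.34019088745117) [0.7489 0.1922 0.1   ] [[0.748, 0.22], [0.777, 0.187], [0.749, 0.164], [0.721, 0.197]]
yel ((253.0, 124.5), (17.0, 14.0), 90.0) [0.7945 0.0175 0.1   ] [[0.818, 0.038], [0.819, -0.002], [0.771, -0.003], [0.77, 0.036]]
```

View pics/z0.png

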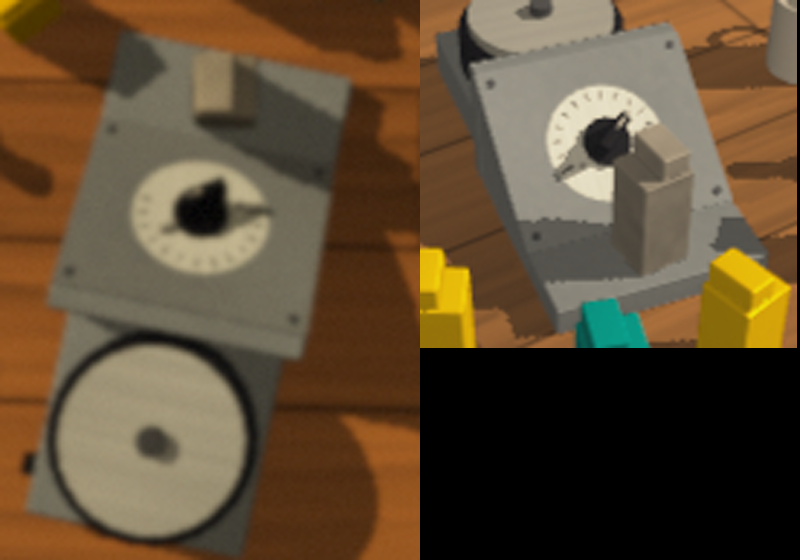

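The top crop shows four desk screws at crop (112,129), (319,172), (294,320) and (69,271). The stone is at crop (215,90), and there are grey marks on the dial at left (165,230) and right (265,212). I'll triangulate the machine, stone and knob from these.

```bash
python3 - <<'E'
from h import *
T=lambda a:(190+a[0]/3.5-.36,145+a[1]/3.5-.36); S=lambda a:(190+(a[0]-420)/2.9-.33,125+a[1]/2.9-.33)
sc=[tri(S(a),T(b)) for a,b in(((717,190),(112,129)),((537,237),(319,172)),((490,84),(294,320)),((669,44),(69,271)))]
for p,e in sc: print(p.round(4),round(e,4))
p=[q for q,_ in sc]; back=(p[2]+p[3])/2; fr=(p[0]+p[1])/2
print("c",sum(p)/4,"yaw slope",np.degrees(np.arctan2(*(back-fr)[[1,0]])),"yaw row",[np.degrees(np.arctan2(*(d)[[1,0]]))-90 for d in(p[0]-p[1],p[3]-p[2])],"pitch",np.degrees(np.arctan2((back-fr)[2],np.hypot(*(back-fr)[:2]))))
# pan disc centre z~.12, dial ellipse
im=cv2.imread("pics/top0.png"); hsv=cv2.cvtColor(im,cv2.COLOR_BGR2HSV)
# ledge/dial edges
for a in((125,32),(350,80)): print("ledge corner",onz("top",T(a),.03).round(4))
for a in((200,160),(201,274),(130,215),(271,212)): print("dial ext",onz("top",T(a),.076).round(4))
# stone step top z=.152 and body top z=.13
for a in((194,53),(235,57),(232,95),(193,96)): print("step(.152)",onz("top",T(a),.152).round(4))
for a in((194,122),(235,125),(193,96)): print("body(.13)",onz("top",T(a),.13).round(4))
t=im[180:230,222:278]; s=cv2.imread("pics/scene0.png")[148:202,225:285]
a=cv2.resize(t,None,fx=7,fy=7,interpolation=cv2.INTER_CUBIC);b=cv2.resize(s,None,fx=6.6,fy=6.6,interpolation=cv2.INTER_CUBIC)
o=np.zeros((360,800,3),np.uint8); o[:a.shape[0],:a.shape[1]]=a; o[:b.shape[0],400:400+b.shape[1]]=b; cv2.imwrite("pics/z1.png",o)
E
```

```text
[0.6377 0.1055 0.0393] 0.0002
[ 0.6061 -0.067   0.0395] 0.0008
[ 0.4872 -0.0452  0.1222] 0.0008
[0.5203 0.128  0.1235] 0.0004
c [0.56283192 0.03030991 0.08112457] yaw slope 169.41060691600077 yaw row [np.float64(-10.392428527147189), np.float64(-10.831524674556007)] pitch 34.75197530894022
ledge corner [0.7206 0.0977 0.03  ]
ledge corner [ 0.6844 -0.0924  0.03  ]
dial ext [0.6113 0.0308 0.076 ]
dial ext [0.5199 0.0277 0.076 ]
dial ext [0.5657 0.0858 0.076 ]
dial ext [ 0.5708 -0.0273  0.076 ]
step(.152) [0.6876 0.0355 0.152 ]
step(.152) [0.6852 0.0044 0.152 ]
step(.152) [0.6562 0.006  0.152 ]
step(.152) [0.6548 0.0355 0.152 ]
body(.13) [0.637  0.0348 0.13  ]
body(.13) [0.6355 0.0032 0.13  ]
body(.13) [0.6571 0.0361 0.13  ]
```

View pics/z1.png

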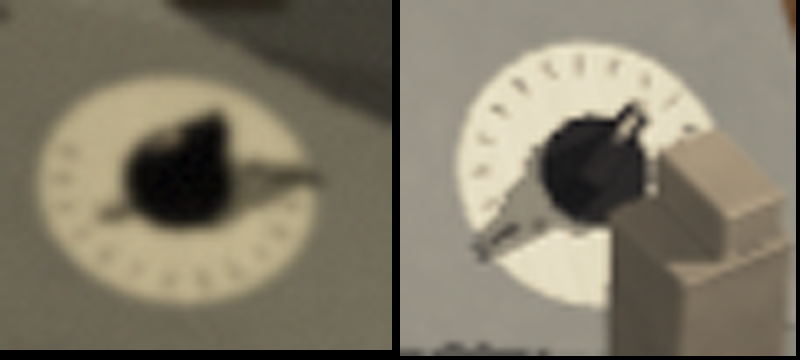

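The black knob is at zoom (180,175) in the top view. There are pointer-like slivers at left (105,215) and right (300,180), one of them probably shadow. I'll compare them with projected pointer angles and enlarge the stone.

```bash
cat >> h.py <<'E'
yaw=np.radians(169.45); C=np.array([.566,.029,.076])
xm=np.array([np.cos(yaw),np.sin(yaw),0]); ym=np.array([-xm[1],xm[0],0]); zz=np.array([0,0,1.])
a35=np.radians(35); nd=np.cos(a35)*zz-np.sin(a35)*xm; xd=np.cos(a35)*xm+np.sin(a35)*zz
def dial(r,deg,h): t=np.radians(deg); return C+r*(np.cos(t)*xd+np.sin(t)*ym)+h*nd
E
python3 - <<'E'
from h import *
def zt(X): u=proj("top",X); return ((u-[222,180]+.43)*7).round().astype(int).tolist()
def zs(X): u=proj("scene",X); return ((u-[225,148]+.43)*6.6+[400,0]).round().astype(int).tolist()
print("c",zt(C),zs(C))
for d in list(range(0,360,30)): print(d,"rim",zt(dial(.055,d,0)),zs(dial(.055,d,0)),"tip",zt(dial(.036,d,4e-3)),zs(dial(.036,d,4e-3)),"bar",zt(dial(.019,d,.037)),zs(dial(.019,d,.037)))
print("zero",zt(dial(.036,110,4e-3)),zs(dial(.036,110,4e-3)))
im=cv2.imread("pics/top0.png")
t=im[150:190,235:275]; s=cv2.imread("pics/scene0.png")[160:230,245:295]
a=cv2.resize(t,None,fx=9,fy=9,interpolation=cv2.INTER_CUBIC);b=cv2.resize(s,None,fx=8,fy=8,interpolation=cv2.INTER_CUBIC)
o=np.zeros((560,800,3),np.uint8); o[:a.shape[0],:a.shape[1]]=a; o[:b.shape[0],400:400+b.shape[1]]=b; cv2.imwrite("pics/z2.png",cv2.convertScaleAbs(o,alpha=1.3))
E
```

```text
c [178, 188] [591, 177]
0 rim [152, 299] [551, 50] tip [162, 254] [567, 90] bar [179, 171] [598, 103]
30 rim [225, 298] [493, 81] tip [209, 254] [529, 111] bar [204, 171] [577, 115]
60 rim [283, 268] [459, 139] tip [248, 234] [507, 149] bar [225, 161] [566, 135]
90 rim [312, 216] [462, 208] tip [267, 201] [509, 194] bar [235, 143] [567, 160]
120 rim [305, 159] [499, 269] tip [263, 163] [534, 234] bar [233, 123] [580, 181]
150 rim [265, 111] [562, 305] tip [236, 131] [575, 257] bar [219, 106] [602, 194]
180 rim [202, 83] [632, 306] tip [195, 113] [620, 258] bar [196, 96] [627, 194]
210 rim [134, 83] [691, 272] tip [150, 113] [659, 237] bar [172, 96] [648, 183]
240 rim [76, 111] [722, 214] tip [112, 131] [679, 198] bar [151, 106] [659, 162]
270 rim [44, 160] [718, 146] tip [91, 164] [677, 154] bar [140, 123] [658, 138]
300 rim [48, 218] [681, 88] tip [94, 202] [653, 115] bar [142, 143] [645, 117]
330 rim [87, 269] [620, 52] tip [120, 235] [612, 92] bar [156, 161] [623, 104]
zero [267, 176] [523, 222]
```

View pics/z2.png

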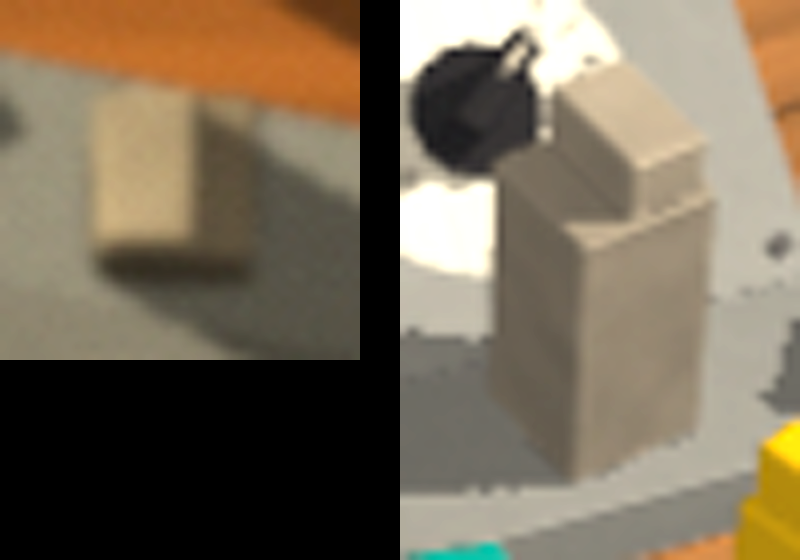

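The pointer sliver at left matches a dial angle of about 308°, which is 2.8 rad clockwise of zero. The stone's front face corners are clear in the scene crop: top (585,245) and (712,200), bottom (578,480) and (700,432), back-left top (497,165).

```bash
python3 - <<'E'
from h import *
S=lambda a:(245+(a[0]-400)/8-.44,160+a[1]/8-.44); T=lambda a:(235+a[0]/9-.44,150+a[1]/9-.44)
for a in((585,245),(712,200),(497,165)): print("top .13",onz("scene",S(a),.13).round(4))
for a in((578,480),(700,432),(492,395)): print("bot .03",onz("scene",S(a),.03).round(4))
for a in((552,92),(605,62),(705,145),(635,165)): print("step .152",onz("scene",S(a),.152).round(4))
for a in((93,90),(192,95),(188,247),(93,243)): print("top step .152",onz("top",T(a),.152).round(4))
for a in((252,97),(248,262)): print("top body .13",onz("top",T(a),.13).round(4))
E
```

```text
top .13 [ 0.6882 -0.0097  0.13  ]
top .13 [0.6909 0.0338 0.13  ]
top .13 [ 0.6441 -0.0122  0.13  ]
bot .03 [ 0.6868 -0.0072  0.03  ]
bot .03 [0.6892 0.0376 0.03  ]
bot .03 [ 0.6405 -0.0096  0.03  ]
step .152 [0.646  0.0056 0.152 ]
step .152 [0.6423 0.0271 0.152 ]
step .152 [0.69   0.0304 0.152 ]
step .152 [0.6868 0.0077 0.152 ]
top step .152 [0.6881 0.036  0.152 ]
top step .152 [0.6874 0.0068 0.152 ]
top step .152 [0.6423 0.0069 0.152 ]
top step .152 [0.6429 0.0349 0.152 ]
top body .13 [ 0.6902 -0.0111  0.13  ]
top body .13 [ 0.6404 -0.0111  0.13  ]
```

```bash
cat >> h.py <<'E'
def rel(pos,R):
    "row numbers (tool axes, move units) from the present pose to world pose pos,R"
    s=monitor.get_state(); R0=Rn.from_quat(s["tcp_rot"])
    print("t %.2f q"%s["time"],s["qpos"].round(2),"tcp",s["eef_pos"].round(4),"F",s["contact_force"].round(1),"op %.3f ff %.1f"%(s["opening"],s["finger_force"]))
    print("row",(R0.inv().apply(np.asarray(pos)-s["eef_pos"])/.4).round(4),((R0.inv()*R).as_rotvec()/np.pi).round(4))
def down(deg):  # tool z down, tool x at deg in world
    c,s=np.cos(np.radians(deg)),np.sin(np.radians(deg)); return Rn.from_matrix(np.c_[[c,s,0],[s,-c,0],[0,0,-1]])
E
python3 -c "
from h import *
rel([.665,.013,.25],down(0)); rel([.665,.013,.107],down(0))"
```

```text
t 0.10 q [-1.43  0.29  1.58 -0.    1.28 -0.15] tcp [ 0.1928 -0.6463  0.249 ] F [ 0.3 -0.8 -0.5] op 1.004 ff 0.0
row [ 1.6022e+00 -1.2421e+00  8.0000e-04] [-0.0007  0.      0.0923]
t 0.10 q [-1.43  0.29  1.58 -0.    1.28 -0.15] tcp [ 0.1928 -0.6463  0.249 ] F [ 0.3 -0.8 -0.5] op 1.004 ff 0.0
row [ 1.6021 -1.2413  0.3583] [-0.0007  0.      0.0923]
```

```bash
python3 -m handwheel '[[0.8,-0.62,0,0,0,0.046,1],[0.8,-0.62,0,0,0,0.046,1],[0.8,-0.62,0,0,0,0.046,1],[0.8,-0.62,0,0,0,0.046,1],[0.8,-0.62,0,0,0,0.046,1],[0.8,-0.62,0,0,0,0.046,1],[0.8,-0.62,0,0,0,0.046,1],[0.8,-0.62,0,0,0,0.046,1]]' 40; python3 -c "
from h import *
rel([.665,.013,.25],down(0))"
```

```text
time: 1.1
eef_pos: [0.4295, -0.3158, 0.2499]
tcp_rot: [0.997, 0.074, -0.0, -0.0]
contact_force: [-0.0, 0.5, 0.1]
opening: 0.993
finger_force: 0.0
t 1.10 q [-0.82 -0.03  1.92  0.    1.25  0.6 ] tcp [ 0.4295 -0.3158  0.2499] F [-0.   0.5  0.1] op 0.993 ff 0.0
row [ 7.044e-01 -7.255e-01 -1.000e-04] [-0.0002  0.0001  0.0474]
```

```bash
python3 -m handwheel '[[0.704,-0.7255,0,0,0,0.0474,1],[0.704,-0.7255,0,0,0,0.0474,1],[0.704,-0.7255,0,0,0,0.0474,1],[0.704,-0.7255,0,0,0,0.0474,1],[0.704,-0.7255,0,0,0,0.0474,1],[0.704,-0.7255,0,0,0,0.0474,1],[0.704,-0.7255,0,0,0,0.0474,1],[0.704,-0.7255,0,0,0,0.0474,1]]'; python3 -c "
from h import *
rel([.665,.013,.107],down(0))
cv2.imwrite('pics/s1.png',cv2.resize(eyes.read_camera('scene')[90:250,170:340,::-1],None,fx=3.5,fy=3.5))"
```

```text
time: 2.1
eef_pos: [0.6659, 0.0106, 0.2494]
tcp_rot: [1.0, -0.001, -0.001, 0.0]
contact_force: [-0.0, -0.2, 0.1]
opening: 0.999
finger_force: 0.0
t 2.10 q [-0.14  0.27  1.6  -0.    1.27  1.44] tcp [0.6659 0.0106 0.2494] F [-0.  -0.2  0.1] op 0.999 ff 0.0
row [-0.0019 -0.0061  0.3559] [ 0.0001  0.0004 -0.0006]
```

View pics/s1.png

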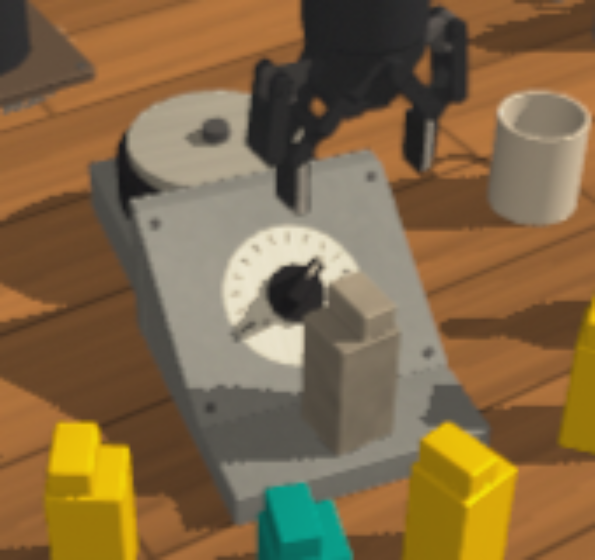

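The open fingers stand above the stone, with pads near crop (300,195) and (422,160), so they straddle it. Next I descend and grip.

```bash
python3 -m handwheel '[[-0.002,-0.006,0.13,0,0,0,1],[-0.002,-0.006,0.25,0,0,0,1],[-0.002,-0.006,0.31,0,0,0,1],[-0.002,-0.006,0.352,0,0,0,1],[-0.002,-0.006,0.352,0,0,0,1],[-0.002,-0.006,0.352,0,0,0,0],[-0.002,-0.006,0.352,0,0,0,0],[-0.002,-0.006,0.352,0,0,0,-0.3],[-0.002,-0.006,0.352,0,0,0,-0.3],[-0.002,-0.006,0.352,0,0,0,-0.3],[-0.002,-0.006,0.352,0,0,0,-0.3],[-0.002,-0.006,0.352,0,0,0,-0.3]]' 50; python3 -c "
from h import *
rel([.665,.013,.107],down(0))"
```

```text
time: 3.65
eef_pos: [0.6657, 0.0128, 0.1116]
tcp_rot: [1.0, -0.002, 0.002, 0.0]
contact_force: [-0.8, 2.0, 7.0]
opening: 0.58
finger_force: 53.5
t 3.65 q [-0.13  0.4   1.7   0.    1.04  1.44] tcp [0.6657 0.0128 0.1116] F [-0.8  2.   7. ] op 0.580 ff 53.5
row [-0.0017 -0.0005  0.0116] [ 0.0001 -0.001  -0.0011]
```

```bash
python3 -m handwheel '[[0,0,-0.02,0,0,0,-0.5],[0,0,-0.06,0,0,0,-0.5],[0,0,-0.14,0,0,0,-0.5],[0,0,-0.24,0,0,0,-0.5],[0,0,-0.31,0,0,0,-0.5],[0,0,-0.35,0,0,0,-0.5],[0,0,-0.35,0,0,0,-0.5]]' 60; python3 -c "
from h import *
rel([.489,-.332,.2486],down(0))
cv2.imwrite('pics/s2.png',cv2.resize(eyes.read_camera('scene')[60:250,150:340,::-1],None,fx=3,fy=3))"
```

```text
time: 4.53
eef_pos: [0.6648, 0.0125, 0.2506]
tcp_rot: [1.0, -0.002, 0.001, 0.0]
contact_force: [1.0, 0.9, -6.9]
opening: 0.573
finger_force: 63.8
t 4.53 q [-0.13  0.26  1.6  -0.    1.27  1.44] tcp [0.6648 0.0125 0.2506] F [ 1.   0.9 -6.9] op 0.573 ff 63.8
row [-0.4364  0.8628  0.0044] [ 0.0001 -0.0006 -0.0012]
```

View pics/s2.png

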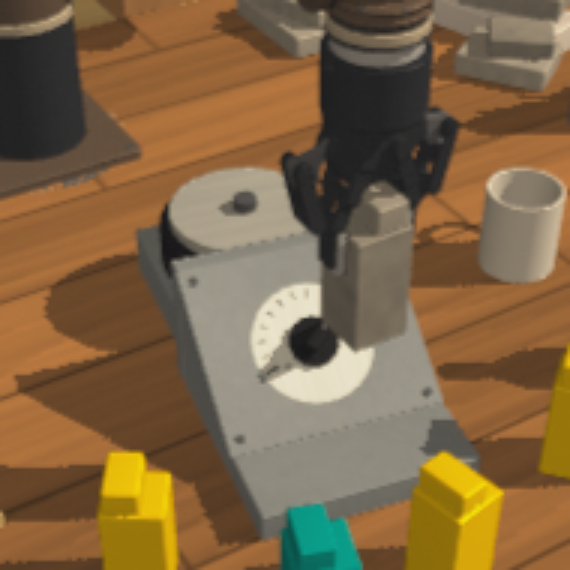

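The stone hangs upright in the fingers, clear of everything. I'll carry it to the board.

```bash
python3 -m handwheel '[[-0.04,0.08,0,0,0,0,-0.5],[-0.10,0.20,0,0,0,0,-0.5],[-0.17,0.335,0,0,0,0,-0.5],[-0.24,0.47,0,0,0,0,-0.5],[-0.31,0.61,0,0,0,0,-0.5],[-0.37,0.73,0,0,0,0,-0.5],[-0.415,0.82,0,0,0,0,-0.5],[-0.4364,0.863,0.004,0,0,0,-0.5],[-0.4364,0.863,0.004,0,0,0,-0.5],[-0.4364,0.863,0.004,0,0,0,-0.5]]'; python3 -c "
from h import *
rel([.489,-.332,.0966],down(0))"
```

```text
time: 5.82
eef_pos: [0.4889, -0.3307, 0.2469]
tcp_rot: [1.0, -0.001, -0.0, -0.001]
contact_force: [-0.2, 0.5, -6.3]
opening: 0.575
finger_force: 64.6
t 5.83 q [-0.77  0.11  1.79  0.    1.25  0.81] tcp [ 0.4889 -0.3307  0.2469] F [-0.2  0.5 -6.3] op 0.575 ff 64.6
row [0.0006 0.004  0.3757] [-0.0007  0.0003 -0.0009]
```

```bash
python3 -m handwheel '[[0,0.003,0.06,0,0,0,-0.5],[0,0.003,0.15,0,0,0,-0.5],[0,0.003,0.24,0,0,0,-0.5],[0,0.003,0.30,0,0,0,-0.5],[0,0.003,0.33,0,0,0,-0.5],[0,0.003,0.345,0,0,0,-0.5],[0,0.003,0.355,0,0,0,-0.5],[0,0.003,0.36,0,0,0,-0.5],[0,0.003,0.36,0,0,0,-0.5]]'; python3 -c "
from h import *
rel([.489,-.332,.0966],down(0))"
```

```text
time: 6.95
eef_pos: [0.489, -0.3335, 0.1045]
tcp_rot: [1.0, -0.002, 0.0, 0.0]
contact_force: [0.3, -0.7, -6.3]
opening: 0.579
finger_force: 64.3
t 6.95 q [-0.77  0.27  1.89  0.    0.99  0.8 ] tcp [ 0.489  -0.3335  0.1045] F [ 0.3 -0.7 -6.3] op 0.579 ff 64.3
row [ 0.     -0.0037  0.0198] [ 0.0002 -0.0002 -0.0012]
```

Not in contact yet, so I'll lower in small steps and watch the force.

```bash
python3 -m handwheel '[[0,0,0.005,0,0,0,-0.5],[0,0,0.010,0,0,0,-0.5],[0,0,0.013,0,0,0,-0.5],[0,0,0.013,0,0,0,-0.5]]'; python3 -m handwheel '[[0,0,0.002,0,0,0,-0.5],[0,0,0.004,0,0,0,-0.5],[0,0,0.004,0,0,0,-0.5]]'
```

```text
time: 7.45
eef_pos: [0.4886, -0.3331, 0.0985]
tcp_rot: [1.0, -0.002, -0.0, -0.0]
contact_force: [-0.6, 0.3, -6.2]
opening: 0.58
finger_force: 64.3
time: 7.82
eef_pos: [0.4887, -0.3331, 0.097]
tcp_rot: [1.0, -0.002, -0.0, -0.0]
contact_force: [-0.4, 0.7, -6.3]
opening: 0.579
finger_force: 64.3
```

```bash
python3 -m handwheel '[[0,0,0.0025,0,0,0,-0.5],[0,0,0.0025,0,0,0,-0.5]]'
```

```text
time: 8.07
eef_pos: [0.4888, -0.3333, 0.0968]
tcp_rot: [1.0, -0.002, 0.0, 0.0]
contact_force: [-2.8, 1.9, -3.0]
opening: 0.58
finger_force: 64.8
```

```bash
python3 -m handwheel '[[0,0,0.002,0,0,0,-0.5],[0,0,0.002,0,0,0,0.1],[0,0,0.002,0,0,0,0.25],[0,0,0.002,0,0,0,0.4],[0,0,0.002,0,0,0,0.7],[0,0,0.002,0,0,0,1],[0,0,0.002,0,0,0,1],[0,0,0.002,0,0,0,1]]' 20; python3 -m handwheel '[[0,0,-0.06,0,0,0,1],[0,0,-0.18,0,0,0,1],[0,0,-0.32,0,0,0,1],[0,0,-0.42,0,0,0,1],[0,0,-0.42,0,0,0,1]]'; python3 - <<'E'
from h import *
n=nd; b=np.radians(308); xb=np.cos(b)*xd+np.sin(b)*ym
print("n",n.round(3),"bar",xb.round(3),"grip",(C+.029*n).round(4))
for s in(1,-1):
    x=s*xb; R=Rn.from_matrix(np.c_[x,np.cross(-n,x),-n]); rel(C+.11*n,R)
E
```

```text
time: 9.07
eef_pos: [0.4887, -0.3332, 0.0953]
tcp_rot: [1.0, -0.002, 0.0, 0.0]
contact_force: [-0.3, -0.6, 0.7]
opening: 0.997
finger_force: 0.0
time: 9.7
eef_pos: [0.4903, -0.3346, 0.2687]
tcp_rot: [1.0, -0.002, 0.003, 0.003]
contact_force: [0.6, -0.6, 0.2]
opening: 1.0
finger_force: 0.0
n [ 0.564 -0.105  0.819] bar [-0.352  0.867  0.353] grip [0.5824 0.026  0.0998]
t 9.70 q [-0.77  0.09  1.77  0.    1.27  0.8 ] tcp [ 0.4903 -0.3346  0.2687] F [ 0.6 -0.6  0.2] op 1.000 ff 0.0
row [ 0.3394 -0.8832  0.2528] [ 0.2205 -0.0818 -0.6298]
t 9.70 q [-0.77  0.09  1.77  0.    1.27  0.8 ] tcp [ 0.4903 -0.3346  0.2687] F [ 0.6 -0.6  0.2] op 1.000 ff 0.0
row [ 0.3394 -0.8832  0.2528] [-0.0719 -0.1939  0.3343]
```

```bash
python3 -m handwheel '[[0.44,-0.865,0.11,-0.072,-0.194,0.334,1],[0.44,-0.865,0.11,-0.072,-0.194,0.334,0],[0.44,-0.865,0.11,-0.072,-0.194,0.334,0],[0.44,-0.865,0.11,-0.072,-0.194,0.334,0],[0.44,-0.865,0.11,-0.072,-0.194,0.334,0],[0.44,-0.865,0.11,-0.072,-0.194,0.334,0],[0.44,-0.865,0.11,-0.072,-0.194,0.334,0],[0.44,-0.865,0.11,-0.072,-0.194,0.334,0],[0.44,-0.865,0.11,-0.072,-0.194,0.334,0],[0.44,-0.865,0.11,-0.072,-0.194,0.334,0]]'; python3 - <<'E'
from h import *
b=np.radians(128); x=np.cos(b)*xd+np.sin(b)*ym; R=Rn.from_matrix(np.c_[x,np.cross(-nd,x),-nd])
rel(C+.08*nd,R); rel(C+.031*nd,R)
s=eyes.read_camera('scene')[:,:,::-1]; t=eyes.read_camera('top')[:,:,::-1]
a=cv2.resize(s[80:270,60:330],None,fx=2,fy=2); b=cv2.resize(t[150:280,200:400],None,fx=1.3,fy=1.3)
o=np.zeros((380,800,3),np.uint8); o[:a.shape[0],:540]=a; o[:b.shape[0],540:800]=b; cv2.imwrite('pics/k1.png',o)
E
```

```text
time: 10.95
eef_pos: [0.6656, 0.0109, 0.22]
tcp_rot: [0.815, -0.494, -0.286, 0.105]
contact_force: [0.8, -0.2, -0.5]
opening: 0.497
finger_force: 0.0
t 10.95 q [-0.15  0.61  1.28  0.03  1.87  2.52] tcp [0.6656 0.0109 0.22  ] F [ 0.8 -0.2 -0.5] op 0.497 ff 0.0
row [0.0025 0.0005 0.24  ] [0.001  0.0026 0.001 ]
t 10.95 q [-0.15  0.61  1.28  0.03  1.87  2.52] tcp [0.6656 0.0109 0.22  ] F [ 0.8 -0.2 -0.5] op 0.497 ff 0.0
row [3.500e-03 1.000e-04 3.625e-01] [0.001  0.0026 0.001 ]
```

View pics/k1.png

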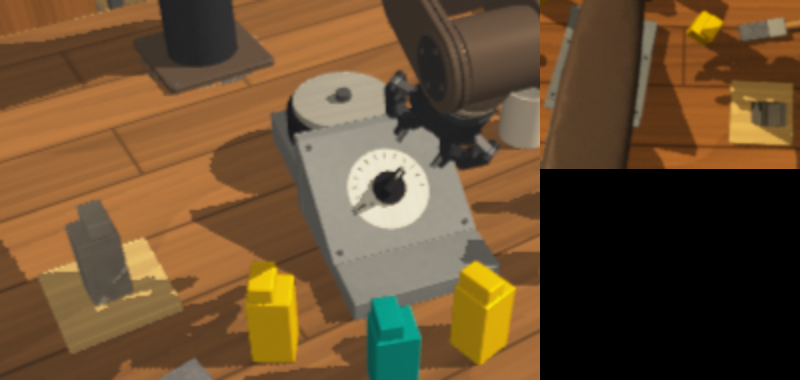

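The stone stands on the board at crop (100,255), apparently leaning in perspective. The knob's pointer is at crop (403,170), as predicted. I'll check that lean against a projected vertical.

```bash
python3 - <<'E'
from h import *
for dx,dy in((.025,-.025),(.025,.025),(-.025,-.025)):
  for z in(.015,.115): print((dx,dy),z,((proj("scene",[.489+dx,-.333+dy,z])-[60,80])*2).round(0))
E
```

```text
(0.025, -0.025) 0.015 [ 95. 309.]
(0.025, -0.025) 0.115 [ 76. 249.]
(0.025, 0.025) 0.015 [135. 293.]
(0.025, 0.025) 0.115 [119. 234.]
(-0.025, -0.025) 0.015 [ 82. 284.]
(-0.025, -0.025) 0.115 [ 63. 224.]
```

The lean is only perspective, so the stone is upright. Next I approach the knob along its axis and squeeze.

```bash
python3 -m handwheel '[[0.002,0,0.12,0.001,0.0026,0.001,0],[0.003,0,0.24,0.001,0.0026,0.001,0],[0.0035,0,0.30,0.001,0.0026,0.001,0],[0.0035,0,0.34,0.001,0.0026,0.001,0],[0.0035,0,0.3625,0.001,0.0026,0.001,0],[0.0035,0,0.3625,0.001,0.0026,0.001,0],[0.0035,0,0.3625,0.001,0.0026,0.001,0]]'; python3 -m handwheel '[[0,0,0,0,0,0,-0.5],[0,0,0,0,0,0,-0.6],[0,0,0,0,0,0,-0.7],[0,0,0,0,0,0,-0.8],[0,0,0,0,0,0,-1],[0,0,0,0,0,0,-1]]' 30; python3 - <<'E'
from h import *
b=np.radians(128); x=np.cos(b)*xd+np.sin(b)*ym; R=Rn.from_matrix(np.c_[x,np.cross(-nd,x),-nd])
rel(C+.031*nd,R)
E
```

```text
time: 11.92
eef_pos: [0.5849, 0.0267, 0.1018]
tcp_rot: [0.815, -0.495, -0.281, 0.106]
contact_force: [0.6, 0.1, -0.2]
opening: 0.503
finger_force: 0.0
time: 12.68
eef_pos: [0.5837, 0.0266, 0.1014]
tcp_rot: [0.815, -0.495, -0.282, 0.107]
contact_force: [-2.0, -2.8, 6.1]
opening: 0.138
finger_force: 31.7
t 12.68 q [-0.14  0.56  1.58  0.03  1.61  2.52] tcp [0.5837 0.0266 0.1014] F [-2.  -2.8  6.1] op 0.138 ff 31.7
row [0.0016 0.0014 0.0002] [0.0007 0.     0.0001]
```

The opening reads 11.7 mm, so the bar is held. I turn counterclockwise, which is negative about tool z.

```bash
python3 -m handwheel '[[0,0,0,0,0,-0.04,-1],[0,0,0,0,0,-0.08,-1],[0,0,0,0,0,-0.12,-1],[0,0,0,0,0,-0.16,-1],[0,0,0,0,0,-0.20,-1],[0,0,0,0,0,-0.24,-1],[0,0,0,0,0,-0.28,-1],[0,0,0,0,0,-0.32,-1],[0,0,0,0,0,-0.36,-1],[0,0,0,0,0,-0.40,-1],[0,0,0,0,0,-0.40,-1]]' 40; python3 - <<'E'
from h import *
b=np.radians(128+162); x=np.cos(b)*xd+np.sin(b)*ym; R=Rn.from_matrix(np.c_[x,np.cross(-nd,x),-nd])
rel(C+.031*nd,R); print(monitor.get_state()["wrist_torque"]@nd)
E
```

```text
time: 14.05
eef_pos: [0.5842, 0.0278, 0.1013]
tcp_rot: [0.95, 0.078, -0.29, -0.08]
contact_force: [-0.2, 1.5, 4.7]
opening: 0.138
finger_force: 40.7
t 14.05 q [-0.14  0.56  1.58  0.03  1.61  1.26] tcp [0.5842 0.0278 0.1013] F [-0.2  1.5  4.7] op 0.138 ff 40.7
row [-0.0027  0.0049  0.0002] [-3.e-04 -4.e-04 -5.e-01]
0.19121712476084857
```

```bash
python3 -m handwheel '[[0,0,0,0,0,-0.04,-1],[0,0,0,0,0,-0.08,-1],[0,0,0,0,0,-0.12,-1],[0,0,0,0,0,-0.16,-1],[0,0,0,0,0,-0.20,-1],[0,0,0,0,0,-0.24,-1],[0,0,0,0,0,-0.28,-1],[0,0,0,0,0,-0.32,-1],[0,0,0,0,0,-0.36,-1],[0,0,0,0,0,-0.40,-1],[0,0,0,0,0,-0.43,-1],[0,0,0,0,0,-0.43,-1]]'; python3 - <<'E'
from h import *
b=np.radians(128+162); x=np.cos(b)*xd+np.sin(b)*ym; R=Rn.from_matrix(np.c_[x,np.cross(-nd,x),-nd])
rel(C+.031*nd,R); print([round(monitor.get_state()["wrist_torque"]@nd,3)])
E
```

```text
time: 15.55
eef_pos: [0.5834, 0.0288, 0.102]
tcp_rot: [0.692, 0.655, -0.177, -0.245]
contact_force: [-2.8, 4.7, 8.6]
opening: 0.134
finger_force: 40.9
t 15.55 q [-0.14  0.56  1.58  0.03  1.62 -0.09] tcp [0.5834 0.0288 0.102 ] F [-2.8  4.7  8.6] op 0.134 ff 40.9
row [-0.0077  0.0012  0.0003] [-0.001  -0.0011 -0.0699]
[np.float64(0.123)]
```

Now I creep toward the stop and watch the torque about the axis.

```bash
cat > tq.py <<'E'
from h import *
b=np.radians(290); x=np.cos(b)*xd+np.sin(b)*ym
rel(C+.031*nd,Rn.from_matrix(np.c_[x,np.cross(-nd,x),-nd])); print("torque",round(monitor.get_state()["wrist_torque"]@nd,3))
E
python3 -m handwheel '[[0,0,0,0,0,-0.02,-1],[0,0,0,0,0,-0.035,-1],[0,0,0,0,0,-0.045,-1],[0,0,0,0,0,-0.045,-1]]'; python3 tq.py; python3 -m handwheel '[[0,0,0,0,0,-0.01,-1],[0,0,0,0,0,-0.016,-1],[0,0,0,0,0,-0.016,-1]]'; python3 tq.py
```

```text
time: 16.05
eef_pos: [0.5833, 0.0288, 0.102]
tcp_rot: [0.645, 0.702, -0.159, -0.258]
contact_force: [-3.0, 3.9, 7.8]
opening: 0.132
finger_force: 40.8
t 16.05 q [-0.14  0.56  1.58  0.03  1.62 -0.23] tcp [0.5833 0.0288 0.102 ] F [-3.   3.9  7.8] op 0.132 ff 40.8
row [-0.0078  0.0005  0.0002] [-0.0011 -0.0012 -0.0252]
torque 0.059
time: 16.42
eef_pos: [0.5832, 0.0288, 0.1021]
tcp_rot: [0.627, 0.718, -0.153, -0.261]
contact_force: [-3.3, 3.7, 8.3]
opening: 0.129
finger_force: 40.8
t 16.43 q [-0.14  0.56  1.58  0.03  1.62 -0.28] tcp [0.5832 0.0288 0.1021] F [-3.3  3.7  8.3] op 0.129 ff 40.8
row [-0.0078  0.0002  0.0003] [-0.0011 -0.0013 -0.0092]
torque -0.031
```

```bash
for i in 1; do python3 -m handwheel '[[0,0,0,0,0,-0.006,-1],[0,0,0,0,0,-0.012,-1],[0,0,0,0,0,-0.012,-1]]'; python3 tq.py; python3 -m handwheel '[[0,0,0,0,0,-0.006,-1],[0,0,0,0,0,-0.012,-1],[0,0,0,0,0,-0.012,-1]]'; python3 tq.py; done
```

```text
time: 16.8
eef_pos: [0.5832, 0.0287, 0.1021]
tcp_rot: [0.614, 0.729, -0.148, -0.264]
contact_force: [-3.9, 4.4, 8.3]
opening: 0.129
finger_force: 40.8
t 16.80 q [-0.14  0.56  1.58  0.03  1.62 -0.32] tcp [0.5832 0.0287 0.1021] F [-3.9  4.4  8.3] op 0.129 ff 40.8
row [-0.0077  0.0001  0.0002] [-0.0011 -0.0014  0.0024]
torque -0.376
time: 17.18
eef_pos: [0.5832, 0.0288, 0.1021]
tcp_rot: [0.601, 0.74, -0.143, -0.267]
contact_force: [-3.7, 4.7, 8.9]
opening: 0.131
finger_force: 45.1
t 17.18 q [-0.14  0.56  1.58  0.03  1.62 -0.35] tcp [0.5832 0.0288 0.1021] F [-3.7  4.7  8.9] op 0.131 ff 45.1
row [-0.0078 -0.0002  0.0003] [-0.0011 -0.0015  0.0134]
torque -0.986
```

The torque rose sharply to -0.99 N m, so the pointer is on the stop. I release, back off along the axis and look.

```bash
python3 -m handwheel '[[0,0,0,0,0,0,-0.6],[0,0,0,0,0,0,-0.3],[0,0,0,0,0,0,0],[0,0,0,0,0,0,0],[0,0,0,0,0,0,0],[0,0,-0.08,0,0,0,0],[0,0,-0.2,0,0,0,0],[0,0,-0.34,0,0,0,0],[0,0,-0.45,0,0,0,0],[0,0,-0.45,0,0,0,0]]' 20; python3 - <<'E'
from h import *
s=eyes.read_camera('scene')[:,:,::-1]
a=cv2.resize(s[148:202,225:285],None,fx=8,fy=8,interpolation=cv2.INTER_CUBIC); b=cv2.resize(s[150:270,60:160],None,fx=3,fy=3)
o=np.zeros((440,800,3),np.uint8); o[:432,:480]=a; o[:360,490:790]=b; cv2.imwrite('pics/e1.png',o)
f=lambda X:((proj("scene",X)-[225,148]+.44)*8).round(0)
for d in(100,105,110,115): print(d,f(dial(.036,d,.004)))
print("axis",f(dial(0,0,.004)))
E
```

```text
time: 18.42
eef_pos: [0.688, 0.0074, 0.2524]
tcp_rot: [0.6, 0.743, -0.141, -0.261]
contact_force: [-0.6, 0.1, -0.5]
opening: 0.499
finger_force: 0.0
100 [139. 253.]
105 [144. 261.]
110 [149. 269.]
115 [155. 277.]
axis [235. 211.]
```

View pics/e1.png

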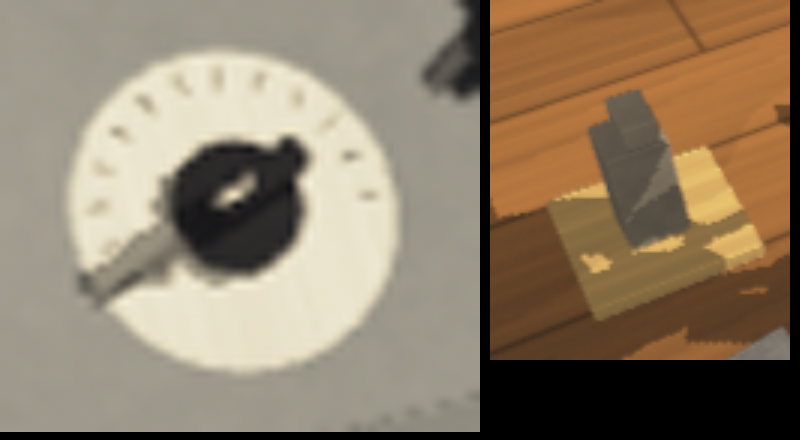

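The pointer lies towards crop (149,269), along the zero mark, and the stone stands on the board. The gripper is clear, so I hand in.

```bash
python3 -c "
from plant import ctrl
print(ctrl.sign_off())"
```

```text
the job is handed in; nothing more can be done
None
```

The job is handed in: the stone stands upright and released near the middle of the board, and the knob was turned back until the torque showed the pointer on the zero stop, then let go; sign-off returned no verdict.

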